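# Open the chopstick box and hold up a bundle for inspection

### The job

Take the loose lid off the wooden box by its pull and lay it gently, pull upwards, in the middle of the cork mat. Then lift the paper-banded bundle of chopstick blanks out of the box, keeping it level, and finish while holding it still and level in the gripper, at least 15 cm above the table, so that it can be inspected: do not put it down. Leave the other things on the table where they are.

Things in the scene. Friction and masses are not known exactly. Their poses are not given: they have to be found in the camera images.
- box: Open-topped pale wooden box fixed to the table, 254 (x) by 156 (y) by 56 mm high outside, walls and floor 6 mm thick. Origin: centre of its underside, on the table; x along its length, z up. Two bars across its floor, 12 mm wide, at x = -70 and +70 mm, their tops 26 mm above the box's underside, carry the bundle; between them the floor is clear. It may stand on the robot's left or right, the mat on the other side, its length within about 0.4 rad of straight ahead.
- lid: Loose pale wooden lid of the box, a board 254 (x) by 156 (y) by 6 mm, about 0.18 kg. Origin: centre of the board's underside, z up. Under it, two cleats 6 mm high drop inside the box with 3 mm play: lift it straight up. On top a darker wooden bar pull, 80 mm long (x), 16 mm wide (y), 30 mm high, its top 36 mm above the origin. At the start it lies on the box's rim (origin 56 mm above the table); lying on the mat it stands on its cleats, its origin 10 mm above the table.
- lid_handle (a point): Point on the lid's pull, at its middle, 21 mm above the lid's origin; axes as the lid's.
- mat: Thin cork mat fixed to the table, 280 (x) by 180 (y) by 4 mm thick. Origin: centre of its underside; x along its length, z up.
- bundle: Bundle of six square red-brown wooden chopstick blanks, one rigid piece, 220 (x) by 28 (y) by 18 mm high, about 0.07 kg, with a white paper band 30 mm wide round its middle. Origin: centre of its underside, halfway along, which is also where it balances; x along its length, z up. At the start it lies on the two bars inside the closed box, hidden by the lid, its underside 26 mm above the table, roughly along the box's length and up to 18 mm off its middle sideways.
- spare: A bystander to leave where it is. Another banded bundle of the same shape, lying on the table beyond the box and mat. Origin: centre of its underside, x along its length.
- mug: A bystander to leave where it is. Round ceramic cup, 82 mm across, 90 mm high, on the left of the table. Origin: centre of its underside.
- bin: A bystander to leave where it is. Blue plastic bin, 170 (x) by 110 (y) by 75 mm high, with blanks in it, on the right of the table. Origin: centre of its underside.
- sharpener: A bystander to leave where it is. Orange pencil sharpener, 60 (x) by 75 (y) by 70 mm high, at the far left of the table. Origin: centre of its underside.

How it is judged:
On the way, in this order (a step that is already met when the one before it is completed fails the run):
1. the lid is lifted off the box (height (world z) of lid above 0.075 m and contact force between lid and the fingers above 0.3 N and contact force between lid and box below 0.05 N), for 0.1 s.
2. the lid lies flat on the cork mat, pull upwards, let go (horizontal distance between lid and mat below 0.06 m and height (world z) of lid below 0.018 m and angle between lid's own z axis and vertical below 0.06 rad and height (world z) of lid_handle above 0.03 m and linear speed of lid below 0.02 m/s and contact force between lid and the arm below 0.05 N and contact force between lid and the fingers below 0.05 N), for 0.3 s.
3. the bundle is held still and level, at least 14 cm over the table (height (world z) of bundle above 0.14 m and angle between bundle's own z axis and vertical below 0.12 rad and linear speed of bundle below 0.02 m/s and angular speed of bundle below 0.15 rad/s and contact force between bundle and the fingers above 1 N and contact force between bundle and box below 0.05 N and contact force between bundle and lid below 0.05 N), for 0.5 s.
At the end, for the whole second after the job is handed in: The bundle is held in the fingers, underside over 140 mm above the table, level within 0.12 rad, slower than 20 mm/s and 0.15 rad/s, clear of box and lid; the lid lies let go and at rest on the mat, pull up, flat within 0.06 rad, its centre within 60 mm of the mat's (all of step 2 and all of step 3); the arm keeps its last pose, push and grip.
It fails at once if the spare bundle, cup, blue bin or pencil sharpener was moved more than 20 mm (distance of any of spare, mug, bin, sharpener from where it was at the start of the episode above 0.02 m).
It fails at once if the bundle was tipped far from level (over 0.35 rad) (angle between bundle's own z axis and vertical above 0.35 rad).
It fails at once if the lid was dropped (moving over 0.5 m/s with no finger on it) (linear speed of lid above 0.5 m/s and contact force between lid and the fingers below 0.02 N).
It also fails if it takes over 64 s, if anything falls off the work surface, if the arm or the gripper's body presses on something with over 40 N, if the wrist force passes 120 N, or if a joint passes its speed limit or range.

### The arm

A 6-joint arm with a two-finger parallel gripper is mounted at the origin on the work surface. World frame = base frame: x ahead of the robot, y to its left, z up, the work surface at z = 0. Lengths are in m, angles in rad, forces in N, time in s.
With the tool pointing down it reaches from about 0.425 to 0.95 m from the base axis. Payload 14.7 kg.
Tool frame: the origin (TCP) lies midway between the tips of the shut fingers; the grasp point (between the pads) lies 19 mm behind it (env.grip_depth is the distance from the TCP to the grasp point, in m); z points along the fingers, y is the line along which they close (so a half turn about z gives the same grasp; the last joint's range is limited). The gripper opens to 85 mm and grips with 20 to 120 N. Pads are 22 mm wide; open, the fingers measure 114 mm over their backs; the gripper's body (76 mm by 85 mm) begins 54 mm behind the grasp point. The pads swing forward as they close: fully open they stand 13 mm farther back than shut.
Start: joints at [-1.151, 0.48, 1.596, -0, 1.065, -0.047], TCP at [0.293, -0.58, 0.231] pointing down, gripper open.
Joint ranges: [-2.75, 2.75], [-0.82, 2.05], [0.23, 2.67], [-1.56, 4.7], [0.09, 2.69], [-2.92, 2.92]. Speed limits (rad/s): [1.89, 1.89, 2.39, 3.01, 3.01, 3.01].

### API

Orientations are given as a rotation vector (axis times angle).
In Python, from rig import env gives the robot as it stands. Calls block until the motion is done:
- env.move_to(position, orientation): joint-space move of the TCP to a pose.
- env.line_to(position, velocity=0.15, ori=None): straight line of the TCP; ori=None keeps the orientation; velocity is the mean speed in m/s.
- env.move_joints(angles): joint-space move.
- env.grip(opening): opening from 0.0 (shut) to 1.0 (fully open); the grip force is fixed at half the most; returns when the fingers have stopped.
- env.dwell(seconds).
- env.solve_ik(position, orientation): joint angles nearest the present ones, or None.
- env.state(): the state.
- env.capture(name): name is "side" or "top"; returns a dict with "img" (420x560x3 uint8, blue, green, red), "intrinsics" (3x3 intrinsics, pixels), "R" (3x3) and "t" (3): a world point X has camera coordinates R X + t. Camera axes: x right, y down, z forward; pixel columns grow to the right and rows downward; lengths in m; the calibration is good to about 2 mm. A picture is of the moment at which its call begins. There is no depth.
A pose or a line that the arm cannot do raises env.MotionError and nothing moves.
- env.close_job(): hands the job in; it is judged then, once.
The state is a dict: "time": time; "qpos": joint angles; "joint_velocities": joint speeds; "effort": joint torques, N m; "tcp_pos": TCP position; "eef_rot": TCP orientation; "contact_force": force on the tool from outside, world axes, zero at the start; "ft_torque": the same for the moment, N m; "width": opening from 0.0 (shut) to 1.0 (fully open); "grip_force": force on a finger pad.
Only numpy, scipy, OpenCV 4.12 (cv2) and the standard library are available. Lean on these libraries where they do the work, as an engineer would, in place of code of your own. Each camera call takes 0.05 s, during which the arm holds its last target. There are 200 camera calls.

## Working session

There is one attempt and no reset: what is moved stays moved. The work goes in short steps, each a Python script; the robot and the scene stay as the last script left them, time stands still between calls to the robot, and variables do not carry over. Pictures are saved under pics/ and viewed, at most 10 in all, crops included, and the job is handed in when it is done.

```bash
mkdir -p pics; python3 - <<'E'
from rig import env
import cv2,numpy as np
for n in("top","side"):
    c=env.capture(n); cv2.imwrite(f"pics/{n}0.png",c["img"]); print(n,c["intrinsics"].tolist(),np.round(c["R"],4).tolist(),c["t"])
s=env.state();print(s["time"],s["tcp_pos"],s["eef_rot"],s["width"])
E
```

```text
top [[429.06377769199105, 0.0, 284.96177501357676], [0.0, 429.06377769199105, 200.79457029952368], [0.0, 0.0, 1.0]] [[-0.0208, -0.9998, -0.0057], [-0.9892, 0.0214, -0.145], [0.1451, 0.0026, -0.9894]] [0.02025389 0.62046406 1.07891219]
side [[430.1335677445458, 0.0, 280.45197347373755], [0.0, 430.1335677445458, 208.10662589055568], [0.0, 0.0, 1.0]] [[-0.8471, -0.5308, 0.0246], [-0.3133, 0.4616, -0.8299], [0.4292, -0.7108, -0.5573]] [0.50176057 0.26690022 0.93349324]
0.1 [ 0.29237188 -0.58011071  0.23072118] [-3.05536371e+00 -7.26286751e-01  3.15865316e-04] 0.9989423687724501
```

View pics/top0.png

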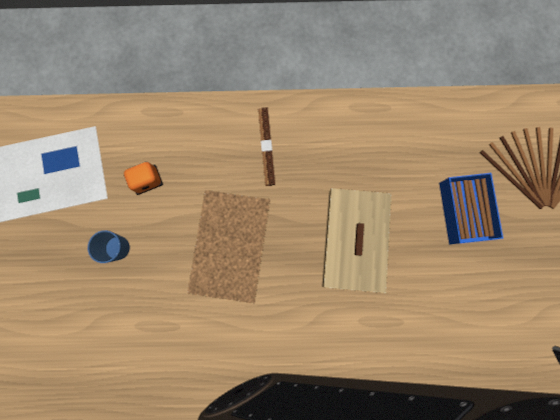

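View pics/side0.png

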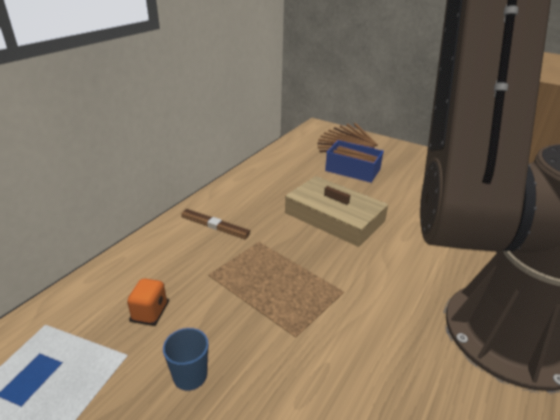

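The top view shows the lidded box on the right, with corners near (331,189), (391,192), (386,292) and (325,290) and the pull at (359,239). The mat is on the left, with corners near (205,191), (270,199), (255,302) and (188,294). The side view agrees.

```bash
cat > h.py <<'E'
from rig import env
import cv2,numpy as np
from scipy.spatial.transform import Rotation as Ro
def back(c,px,z):
    px=np.atleast_2d(np.array(px,float)); d=np.c_[px,np.ones(len(px))]@np.linalg.inv(c["intrinsics"]).T@c["R"]
    o=-c["R"].T@c["t"]; return (o+d*((z-o[2])/d[:,2])[:,None])[:,:2]
def down(yaw): # tool z down; tool x along yaw, so fingers close across yaw
    return (Ro.from_euler('z',yaw)*Ro.from_euler('x',np.pi)).as_rotvec()
def rect(p):
    (c,s,a)=cv2.minAreaRect((p*1000).astype(np.float32)); b=cv2.boxPoints((c,s,a)); e=[b[1]-b[0],b[2]-b[1]]
    e=max(e,key=np.linalg.norm); y=np.arctan2(e[1],e[0]); y=(y+np.pi/2)%np.pi-np.pi/2
    return np.round(np.array(c)/1000,4),np.round(s,1),round(y,3)
E
python3 - <<'E'
from h import *
c=env.capture("top"); img=c["img"]; hsv=cv2.cvtColor(img,cv2.COLOR_BGR2HSV)
print(hsv[240,359],hsv[240,340],hsv[245,230],hsv[250,300],hsv[240,325])
for n,q,z in(("lid",[(331,189),(391,192),(386,292),(325,290)],.062),("mat",[(205,191),(270,199),(255,302),(188,294)],.004)):
    p=back(c,q,z); print(n,np.round(p,3).tolist(),rect(p),p.mean(0))
m=np.zeros(img.shape[:2],np.uint8); m[210:268,345:375]=(img[210:268,345:375].max(2)<95)
p=np.argwhere(m)[:,::-1]; print("pull",len(p),rect(back(c,p,.092)),p.mean(0))
cv2.imwrite("pics/c1.png",cv2.resize(img[180:310,180:400],None,fx=3.6,fy=3.6,interpolation=cv2.INTER_CUBIC))
E
```

```text
[ 10 138  83] [ 19  83 187] [ 14 115 160] [ 16 101 172] [ 17 106 140]
lid [[0.647, -0.113], [0.635, -0.267], [0.382, -0.241], [0.391, -0.088]] (array([ 0.5129, -0.178 ]), array([155. , 260.7]), np.float32(-0.095)) [ 0.51372317 -0.17736528]
mat [[0.659, 0.225], [0.633, 0.048], [0.36, 0.091], [0.384, 0.268]] (array([0.5083, 0.1579]), array([178.9, 279.8]), np.float32(-0.156)) [0.5087482  0.15799765]
pull 207 (array([ 0.5139, -0.1731]), array([16.2, 76.8]), np.float32(-0.107)) [358.53623188 239.12560386]
```

View pics/c1.png

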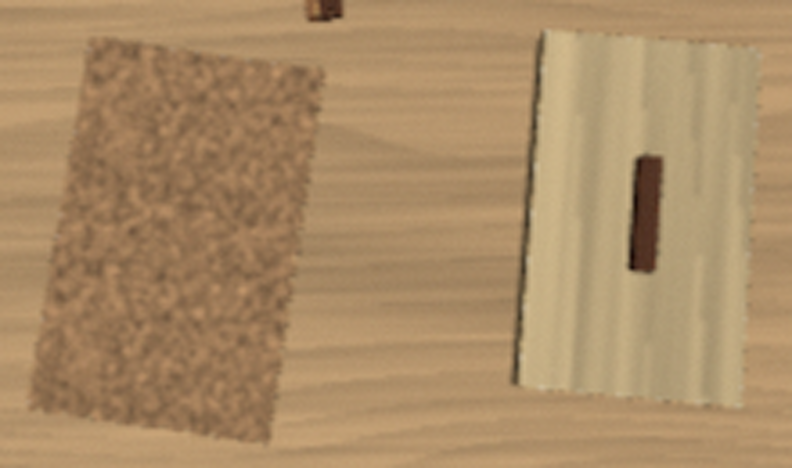

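The crop confirms the corners and the pull's outline. I'll go for the pull now.

```bash
python3 - <<'E'
from h import *
P=np.array([.514,-.1745]); o=down(-.10)
env.move_to([*P,.17],o); s=env.state(); print(s["time"],s["tcp_pos"],np.round(s["qpos"],2))
env.line_to([*P,.067],.1); print(env.state()["contact_force"])
env.grip(0.0); s=env.state(); print(s["width"],s["grip_force"],s["contact_force"],s["ft_torque"])
env.line_to([*P,.085],.04); env.line_to([*P,.19],.12)
s=env.state(); print(s["time"],s["width"],s["grip_force"],s["contact_force"],s["ft_torque"])
for n in("top","side"): cv2.imwrite(f"pics/{n}2.png",env.capture(n)["img"])
a,b=cv2.imread("pics/top2.png"),cv2.imread("pics/side2.png")
cv2.imwrite("pics/both2.png",np.hstack([a[100:400,150:550],b[100:400,160:560]]))
E
```

```text
1.8583 [ 0.51409984 -0.17520142  0.17013634] [-0.38  0.41  1.91 -0.    0.83  1.29]
[0.71827756 0.06602207 0.34384697]
0.17561428985590113 59.84141528606415 [-0.914019    0.04338238  6.82125729] [ 0.07020985  0.20991666 -0.17840112]
5.3083 0.17319994443996045 58.612918853759766 [-0.37120346  0.87932768 -2.31071485] [ 0.03389335  0.03169555 -0.09033405]
```

View pics/both2.png

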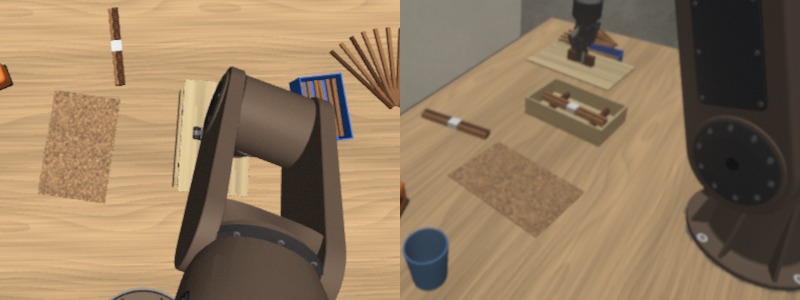

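The lid hangs level from the gripper and the box is open with the bundle visible. Next is the mat.

```bash
python3 - <<'E'
from h import *
M=np.array([.5085,.158]); o=down(-.156)
env.move_to([*M,.19],o); env.line_to([*M,.05],.1)
z=.03
while True:
    env.line_to([*M,z],.03); f=env.state()["contact_force"][2]; print(round(z,4),round(f,2),end="; ")
    if f>1.5 or z<=.0191: break
    z=max(z-(.004 if z>.0235 else .001),.019)
env.dwell(.2); env.grip(1.0); env.dwell(.2)
print(env.state()["contact_force"])
env.line_to([*M,.2],.12); env.dwell(.3)
s=env.state(); print(s["time"],s["width"])
for n in("top","side"): cv2.imwrite(f"pics/{n}3.png",env.capture(n)["img"])
a,b=cv2.imread("pics/top3.png"),cv2.imread("pics/side3.png")
cv2.imwrite("pics/both3.png",np.hstack([a[100:400,150:550],b[100:400,160:560]]))
E
```

```text
0.03 -2.36; 0.026 -1.11; 0.022 -1.44; 0.021 5.67; [0.37140499 0.2263199  0.17171922]
12.875 1.0010115213258008
```

View pics/both3.png

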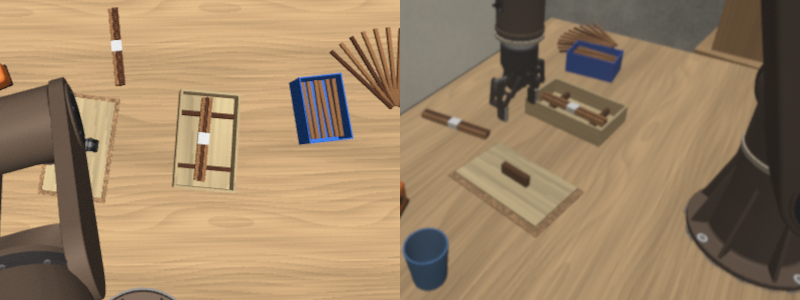

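The lid lies on the mat, let go and pull up. In the full top image the bundle in the box has its band near (354,238). I'll measure it now.

```bash
python3 - <<'E'
from h import *
c=env.capture("top"); img=c["img"]; hsv=cv2.cvtColor(img,cv2.COLOR_BGR2HSV)
x0,y0=335,190; s=hsv[190:290,335:375]
band=(s[...,1]<50)&(s[...,2]>170); st=(s[...,2]<125)&(s[...,1]>110)
m=cv2.morphologyEx((st|band).astype(np.uint8),cv2.MORPH_OPEN,np.ones((5,5),np.uint8))
n,l,q,_=cv2.connectedComponentsWithStats(m); k=1+q[1:,4].argmax()
for nm,mm in(("bundle",l==k),("band",band)):
    p=np.argwhere(mm)[:,::-1]+[x0,y0]; w=back(c,p,.044); u,sv,vt=np.linalg.svd(w-w.mean(0),full_matrices=False)
    print(nm,len(p),rect(w),w.mean(0),np.arctan(vt[0,1]/vt[0,0]))
v=img[180:300,320:400].copy(); v[10:110,15:55][l==k]=(0,255,0)
cv2.imwrite("pics/c4.png",np.hstack([cv2.resize(i,None,fx=4.5,fy=4.5,interpolation=cv2.INTER_CUBIC) for i in(img[180:300,320:400],v)]))
E
```

```text
bundle 140 (array([ 0.5198, -0.1682]), array([28.5, 30.9]), np.float32(-0.046)) [ 0.52015848 -0.16784514] 0.5425309769160908
band 142 (array([ 0.5199, -0.1676]), array([30.7, 30.4]), np.float32(1.405)) [ 0.52004961 -0.16760944] 0.6777835407743157
```

View pics/c4.png

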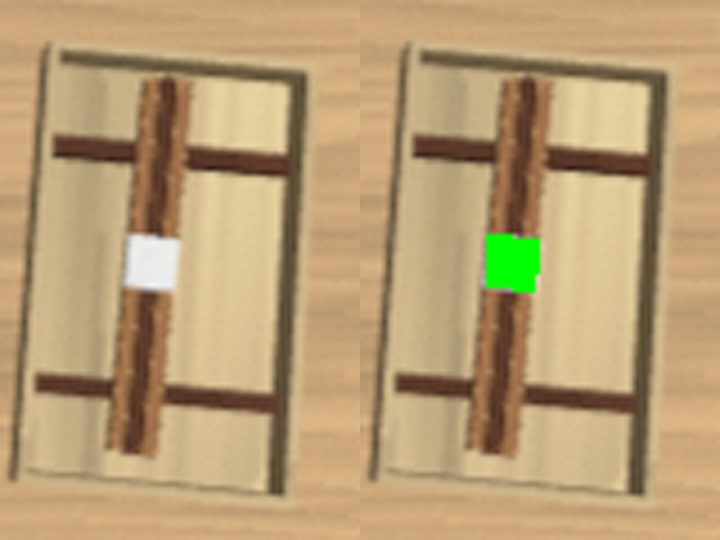

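The band centre is at (0.520, -0.168). The stick ends in the full image are near (356.7,197.3) and (349.3,280.7), which give the yaw. There is about 40 mm of room on the tight side.

```bash
python3 - <<'E'
from h import *
c=env.capture("top"); e=back(c,[(356.7,197.3),(349.3,280.7)],.044); d=e[0]-e[1]; yaw=np.arctan2(d[1],d[0])
B=.6*np.array([.520,-.1676])+.4*e.mean(0); print(e,np.linalg.norm(d),yaw,B)
env.move_to([*B,.2],down(yaw)); env.grip(.65)
env.line_to([*B,.07],.12); env.line_to([*B,.017],.05); print(env.state()["contact_force"])
env.grip(0.); s=env.state(); print(s["width"],s["grip_force"],s["contact_force"],s["ft_torque"])
env.line_to([*B,.04],.03); env.dwell(.1); s=env.state(); print(s["contact_force"],s["ft_torque"])
env.line_to([*B,.20],.08); env.dwell(1.)
s=env.state(); print(s["time"],s["tcp_pos"],s["width"],s["grip_force"],s["contact_force"],s["ft_torque"])
for n in("top","side"): cv2.imwrite(f"pics/{n}5.png",env.capture(n)["img"])
a,b=cv2.imread("pics/top5.png"),cv2.imread("pics/side5.png")
cv2.imwrite("pics/both5.png",np.hstack([a[100:400,150:550],b[80:380,160:560]]))
E
```

```text
[[ 0.62612701 -0.18131113]
 [ 0.41138894 -0.15275224]] 0.2166288318860564 -0.13221816735410563 [ 0.51950319 -0.16737267]
[ 0.8113678   0.09293244 -0.53897857]
0.317632373946283 59.502981305122375 [-1.14390197  1.04442789  7.21852863] [ 0.01322472  0.21784947 -0.08102679]
[ 0.50534156 -0.30516626 -0.59510311] [ 0.00607133  0.03364086 -0.00068641]
21.6833 [ 0.51950247 -0.16735783  0.19998578] 0.31594371759421935 58.950621485710144 [ 0.23591148 -0.92134289 -0.76112536] [0.03176944 0.01111613 0.01390411]
```

View pics/both5.png

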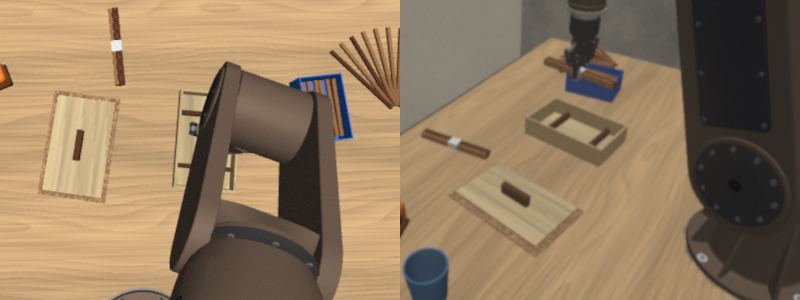

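The bundle is held by its band, level, with its underside about 0.21 m up. The lid is centred on the mat, so I'll hand in.

```bash
python3 -c "
from rig import env
print(env.close_job())"
```

```text
the job is handed in; nothing more can be done
None
```

I've handed the job in: the lid lies pull-up in the middle of the mat, and the bundle is held still and level by its band, about 21 cm above the table. The call gave no verdict.

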